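# Open a gear housing and send it through the wash-bay gate

### The job

Get the gear housing ready for washing: take its loose cover off and set it down flat, handle up, on the floor of the steel tray, and lay the piece of square tube that blocks the way to the wash bay down on the tray floor too, beside whatever already lies there. Then push the open housing along the bench through the bay's spring gate, right in until both gate leaves have swung shut behind it, and leave it upright and let go. Set the cover down, do not drop it, and leave the bolted box, pulley, bottle and can where they are.

Things in the scene. Friction and masses are not known exactly. Their poses are not given: they have to be found in the camera images.
- housing: the gear housing to be washed: open-topped bare aluminium box 120 (its x) x 90 (its y) x 60 mm high, walls and floor 6 mm thick, loose, about 0.6 kg, standing on the bench with its cover on. Origin: centre of the underside, z up. Either end may go first through the gate
- web_top (a point): middle of the top of the housing's cross web, 50 mm above the housing's underside and hidden by the cover. The web is solid, upright, 14 mm thick (along the housing's x) and runs at mid-length along y from side wall to side wall. It can be pinched from above, fingers closing along the housing's x, with 47 mm free on each side down to the housing's floor
- cover: loose steel cover on the housing's rim: plate 128 (its x) x 98 (its y) x 6 mm, about 0.25 kg, held by nothing; a 5 mm deep lip under it hangs inside the rim with about 2.5 mm play all round. Origin: centre of the plate's underside (60 mm above the bench on the housing; 5 mm above the tray floor when laid there on its lip). It has the housing's yaw at the start
- handle_mid (a point): middle of the cover's dark bridge handle, 38 mm above the cover's origin: a bar along the cover's y, 80 mm long, 14 mm wide (x) and 12 mm high, with a leg near each end (at y = +35 and -35 mm) and free space (26 mm high, 60 mm long) under it between the legs
- tube: piece of dark steel square tube, 35 x 35 mm and 110 mm long (along its x), about 0.3 kg, lying loose on the bench in front of the gate, across the way. Origin: centre of its underside
- tube_mid (a point): the middle of the square tube (17.5 mm above its origin)
- tray: fixed shallow steel tray, 300 (its x) x 240 (its y) mm outside, rim 14 mm high and 4 mm thick, floor 4 mm above the bench. Origin: centre of its underside. The wash bay and the tray may be on either side of the robot's middle
- bay: fixed wash bay: straight lane along its x, 130 mm wide between two steel walls 60 mm high, no roof and no floor (the part slides on the bench), closed at the far end. Origin: on the bench, middle of the entrance; +x points into the lane, away from the robot. At the entrance (x = 0) stand two hinge posts 66 mm high and two gate leaves. The housing must be lined up with the lane
- lane_end (a point): foot of the inner face of the bay's end wall, at mid-lane, 227 mm past the entrance
- gate_left (a joint): angle of the leaf hinged upright at the bay's y = +62 mm: 0 shut, up to 1.65 rad swung into the lane. Leaf 58 mm long, 48 mm high (10 to 58 mm above the bench), 5 mm thick; pushed from outside it swings in, and a weak spring (0.06 N m at most) shuts it. Both open: 119 mm between them. They close only when the part's rear is about 60 mm past the entrance
- gate_right (a joint): the same for the leaf hinged at the bay's y = -62 mm: 0 shut, up to 1.65 rad swung into the lane
- bolted_box: bystander: closed aluminium box with a bolted steel plate on top and no handle, 118 x 92 x 76 mm high, 1.6 kg. Origin: centre of the underside
- pulley: bystander lying flat somewhere on the tray: steel disc 64 mm in diameter, 18 mm high, with a hub 28 mm in diameter and 26 mm high. Origin: centre of the underside
- bottle: bystander: grey bottle standing close beside one wall of the wash bay, 48 mm in diameter, 170 mm high. Origin: centre of the underside
- jar: bystander: plain metal can standing close beside the other wall of the wash bay, 48 mm in diameter, 90 mm high. Origin: centre of the underside
Not all that is in view belongs to the job. What is shaped like the housing but orange or yellow is not meant. What is shaped like the tube but blue is not meant.

How it is judged (in metres and radians):
On the way, in this order (a step that is already met when the one before it is completed fails the run):
1. the cover is off the housing and well clear of it (distance between cover and housing above 0.14 m), for 0.1 s.
2. the open housing stands in the entrance, low between the two leaves it has pushed open (x of housing in the frame of bay between -0.03 and 0.05 m and height (world z) of housing below 0.03 m and value of joint each of gate_left, gate_right above 0.6 rad and distance between cover and housing above 0.14 m), for 0.05 s.
At the end, for the whole second after the job is handed in: Housing upright on the bench in the bay, centre 105-180 mm past the entrance, within 30 mm of mid-lane; both leaves under 0.12 rad; cover level (0.06 rad), handle up, on the tray floor, centre within 100 x 75 mm of the tray's; tube on the tray floor, middle within 135 x 105 mm; all at rest (x of housing in the frame of bay between 0.105 and 0.18 m and y of housing in the frame of bay between -0.03 and 0.03 m and height (world z) of housing below 0.005 m and angle between each of housing, cover's own z axis and vertical below 0.06 rad and value of joint each of gate_left, gate_right below 0.12 rad and x of cover in the frame of tray between -0.1 and 0.1 m and y of cover in the frame of tray between -0.075 and 0.075 m and z of cover in the frame of tray between 0 and 0.014 m and x of tube_mid in the frame of tray between -0.135 and 0.135 m and y of tube_mid in the frame of tray between -0.105 and 0.105 m and z of tube_mid in the frame of tray between 0 and 0.03 m and linear speed of each of housing, cover, tube below 0.02 m/s); the robot touches nothing.
It fails at once if a bystander (bolted box, pulley, bottle, can) was moved more than 30 mm (distance of any of bolted_box, pulley, bottle, jar from where it was at the start of the episode above 0.03 m).
It fails at once if the cover was dropped: it came down on the tray or bench at over 0.45 m/s (height (world z) of cover below 0.02 m and linear speed of cover above 0.45 m/s).
It fails at once if the housing was tipped over (more than 0.6 rad) (angle between housing's own z axis and vertical above 0.6 rad).
It also fails if it takes over 72 s, if anything falls off the work surface, if the arm or the gripper's body presses on something with over 40 N, if the wrist force passes 120 N, or if a joint passes its speed limit or range.

### The arm

A 6-joint arm with a two-finger parallel gripper is mounted at the origin on the work surface. World frame = base frame: x ahead of the robot, y to its left, z up, the work surface at z = 0. Lengths are in m, angles in degrees, forces in N, time in s.
With the tool pointing down it reaches from about 0.3 to 0.75 m from the base axis. Payload 8.5 kg.
Tool frame: the origin (TCP) lies midway between the tips of the shut fingers; the grasp point (between the pads) lies env.tcp_to_grasp behind it (env.tcp_to_grasp is the distance from the TCP to the grasp point, in m); z points along the fingers, y is the line along which they close (so a half turn about z gives the same grasp; the last joint's range is limited). The gripper opens to 85 mm and grips with 20 to 120 N. Pads are 22 mm wide; open, the fingers measure 114 mm over their backs; the gripper's body (76 mm by 85 mm) begins 54 mm behind the grasp point. The pads swing forward as they close: fully open they stand 13 mm farther back than shut.
Start: joints at [-76.622, 21.807, 74.336, -0, 83.858, -12.336], TCP at [0.239, -0.496, 0.197] pointing down, gripper open.
Joint ranges: [-178.18, 178.18], [-50.72, 133.34], [12.68, 142.11], [-81.47, 261.47], [9.98, 163.14], [-165.26, 165.26]. Speed limits (degrees/s): [136.94, 136.94, 180, 180, 180, 180].

### API

Orientations are given as a 3x3 rotation matrix whose columns are the frame's x, y, z axes.
In Python, from rig import observe, optics, job, env gives the robot as it stands. The module is installed in compiled form; this text tells all that it offers.
- The arm moves only by the shell command python3 -m jog 'ROWS' [FORCE]. ROWS is JSON, a list of rows, each a list of 7 numbers: the turn, a rotation vector about the tool's x, y, z in rad, then the shift along the tool's x, y, z in m, then the opening in per cent of the stroke, from 0 (shut) to 100 (fully open). A call has 1 to 10 rows; each row shifts and turns the commanded pose from where the row before left it, along the tool's axes as they then stand; what a row does not reach is not made up. A row lasts 1/8 s, in which the tool goes at most 62.5 mm and 10.7 degrees, less where a joint would pass 70% of its speed; a pose out of reach is approached as far as the arm can. A call is refused whole if a number of a shift passes 0.0625 or a number of a turn 0.188, either way. A call with a gripper value outside its range is refused whole. The fingers move at their own pace and stop on an object; FORCE is the grip in N (left out, the last holds). Time passes only in rows, so rows that do not move let the fingers close. It gives the time, the measured TCP pose, the force, the opening and the grip force at its end, in the units of the state.
- observe(): the state, without advancing time (a new reading comes with each control period).
- optics.get_image(name): name is "side" or "top"; returns a dict with "pixels" (420x560x3 uint8, red, green, blue), "mtx" (3x3 intrinsics, pixels), "rvec" (rotation vector, rad) and "tvec" (3), from world to camera coordinates, as OpenCV has them. Camera axes: x right, y down, z forward; pixel columns grow to the right and rows downward; lengths in m; the calibration is good to about 2 mm. A picture is of the moment at which its call begins. There is no depth.
- job.close_job(): hands the job in; it is judged then, once.
The state is a dict: "time_s": time; "q": joint angles; "qvel": joint speeds; "joint_efforts": joint torques, N m; "position": TCP position; "tool_rot": TCP orientation; "ft_force": force on the tool from outside, world axes, zero at the start; "wrist_torque": the same for the moment, N m; "grip_width": finger opening in m; "gripper_force": force on a finger pad.
Only numpy, scipy, OpenCV 4.12 (cv2) and the standard library are available. Lean on these libraries where they do the work, as an engineer would, in place of code of your own. Each camera call takes 0.05 s, during which the arm holds its last target. There are 200 camera calls.

## Working session

There is one attempt and no reset: what is moved stays moved. The work goes in short steps, Python scripts to look and compute and a shell command to move; the robot and the scene stay as the last step left them, time stands still between calls to the robot, and variables do not carry over. Pictures are saved under pics/ and viewed, at most 10 in all, crops included, and the job is handed in when it is done.

```bash
mkdir -p pics; python3 - <<'E'
from rig import observe, optics, env
import cv2, numpy as np
s=observe(); print(s['position'],s['tool_rot'],s['grip_width'],env.tcp_to_grasp)
for n in ('top','side'):
    d=optics.get_image(n); cv2.imwrite(f'pics/{n}0.png',d['pixels'][:,:,::-1])
    R=cv2.Rodrigues(d['rvec'])[0]; print(n,d['mtx'].tolist(),(-R.T@d['tvec'].ravel()).round(3),R.round(3).tolist())
E
```

```text
[ 0.23855438 -0.49518843  0.19680743] [[ 9.00951601e-01  4.33919446e-01 -3.55796243e-04]
 [ 4.33919491e-01 -9.00950530e-01  1.42074177e-03]
 [ 2.95932669e-04 -1.43440650e-03 -9.99998927e-01]] 0.08535761034157126 0.0187
top [[509.87611475374615, 0.0, 272.7110541605498], [0.0, 509.87611475374615, 214.35938970975587], [0.0, 0.0, 1.0]] [0.162 0.022 1.475] [[-0.038, -0.999, -0.003], [-0.974, 0.038, -0.222], [0.221, -0.006, -0.975]]
side [[514.4904456863082, 0.0, 288.4189278575046], [0.0, 514.4904456863082, 207.28718447793426], [0.0, 0.0, 1.0]] [0.042 0.924 0.923] [[-0.914, -0.406, 0.001], [-0.261, 0.585, -0.768], [0.311, -0.702, -0.641]]
```

View pics/top0.png

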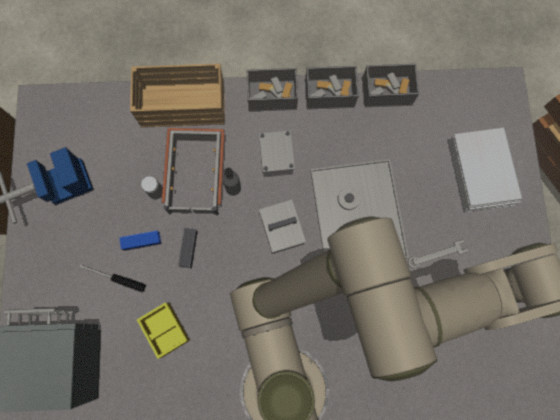

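View pics/side0.png

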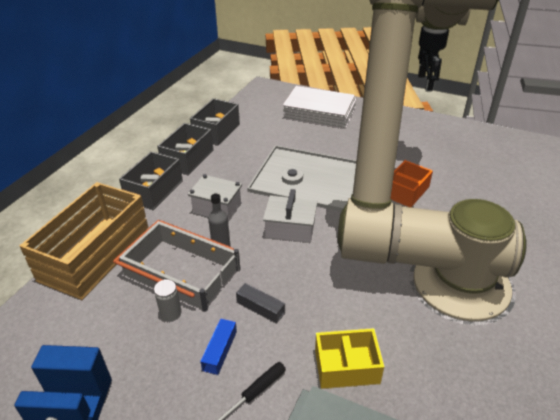

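Top view: housing with cover at about (282,226), handle (268..297, 223), tube (187,248), bay lane between (165..222, 130..210), tray around (357,210) partly under the arm, pulley (348,199), bolted box (277,152). The yellow box and blue bar are decoys. I'll enlarge the top view for corner measurements.

```bash
cat > h.py <<'E'
import cv2, numpy as np
from rig import observe, optics
def ray(d,u,v):
    R=cv2.Rodrigues(d['rvec'])[0]; c=-R.T@d['tvec'].ravel()
    p=cv2.undistortPoints(np.array([[[u,v]]],float),d['mtx'],None)[0,0]
    return c,R.T@np.array([p[0],p[1],1])
def plane(d,u,v,z):
    c,r=ray(d,u,v); return (c+r*(z-c[2])/r[2])[:2]
def pix(d,P):
    return cv2.projectPoints(np.array([P],float),d['rvec'],d['tvec'],d['mtx'],None)[0].ravel()
def rect(d,mask,z,box):
    m=np.zeros_like(mask); x0,y0,x1,y1=box; m[y0:y1,x0:x1]=mask[y0:y1,x0:x1]
    cs=cv2.findContours(m,cv2.RETR_EXTERNAL,cv2.CHAIN_APPROX_NONE)[0]
    c=max(cs,key=cv2.contourArea)
    w=np.array([plane(d,*p[0],z) for p in c])
    (cx,cy),(a,b),t=cv2.minAreaRect((w*1000).astype(np.float32))
    return cx/1000,cy/1000,a,b,t,cv2.contourArea(c)
E
python3 - <<'E'
from h import *
d=optics.get_image('top'); im=d['pixels'][:,:,::-1].copy()
c=im[110:280,130:420]; c=cv2.resize(c,None,fx=2.75,fy=2.75,interpolation=cv2.INTER_CUBIC)
cv2.imwrite('pics/crop1.png',c)
g=cv2.cvtColor(im,cv2.COLOR_BGR2GRAY)
print('tube',rect(d,(g<75).astype(np.uint8)*255,0.035,(172,225,203,272)))
print('handle',rect(d,(g<80).astype(np.uint8)*255,0.104,(264,210,302,238)))
for t in(130,145,160): print('cover',rect(d,(g>t).astype(np.uint8)*255,0.066,(255,195,309,258)))
E
```

```text
tube (0.4005466003417969, 0.2567978515625, 35.24369812011719, 108.20712280273438, 80.64796447753906, 127.5)
handle (0.44582180786132813, -0.010058067321777343, 14.14151382446289, 74.83597564697266, 15.747138977050781, 47.0)
cover (0.4511476745605469, -0.011636962890625, 127.31269836425781, 98.52085876464844, 15.133808135986328, 1452.5)
cover (0.45072940063476563, -0.011628509521484375, 122.34256744384766, 93.3046646118164, 15.358115196228027, 822.0)Traceback (most recent call last):
  File "<stdin>", line 8, in <module>
  File "h.py", line 14, in rect
    c=max(cs,key=cv2.contourArea)
ValueError: max() iterable argument is empty
```

View pics/crop1.png

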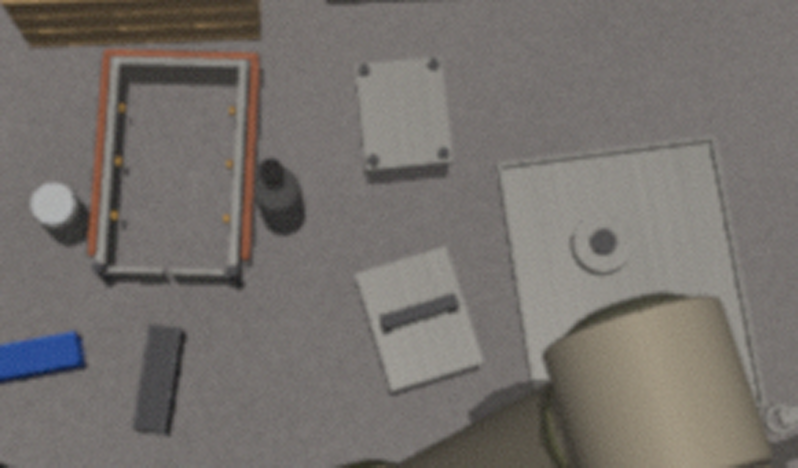

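Crop (scale 2.75, offset 130,110): gate posts at (102,270), (235,275); tray corners at about (500,165), (715,140), with the lower part hidden by the arm; pulley at (602,243); handle from (382,322) to (457,303).

```bash
python3 - <<'E'
from h import *
d=optics.get_image('top')
def P(n,x,y,z): print(n,plane(d,130+x/2.75,110+y/2.75,z).round(4))
P('postL',102,268,.066);P('postR',235,270,.066);P('gate mid',168,273,.058)
P('wallL top far',113,62,.06);P('wallL near',98,258,.06);P('wallR far',245,62,.06);P('wallR near',237,262,.06)
P('trayTL',500,165,.014);P('trayTR',715,140,.014);P('trayL low',530,380,.014);P('tray right low',760,400,.014)
P('pulley',602,241,.026);P('bottle',272,168,.17);P('can',53,203,.09)
P('bolted',403,112,.076)
d2=optics.get_image('side')
im=d2['pixels'][:,:,::-1].copy()
# tray in side view
for n,u,v in (('TL',279,150),('low-left',250,191),):
    print('side',n,plane(d2,u,v,.014).round(4))
cv2.imwrite('pics/crop2.png',cv2.resize(im[120:330,100:400],None,fx=2.6,fy=2.6,interpolation=cv2.INTER_CUBIC))
E
```

```text
postL [0.5141 0.3126]
postR [0.5067 0.1752]
gate mid [0.5081 0.2457]
wallL top far [0.743  0.3038]
wallL near [0.5265 0.3181]
wallR far [0.7375 0.162 ]
wallR near [0.5166 0.1736]
trayTL [ 0.6258 -0.1093]
trayTR [ 0.6452 -0.3458]
trayL low [ 0.3883 -0.1278]
tray right low [ 0.3579 -0.3674]
pulley [ 0.5331 -0.2123]
bottle [0.5819 0.1265]
can [0.5788 0.3585]
bolted [ 0.6684 -0.005 ]
side TL [ 0.626  -0.3199]
side low-left [ 0.6133 -0.0937]
```

View pics/crop2.png

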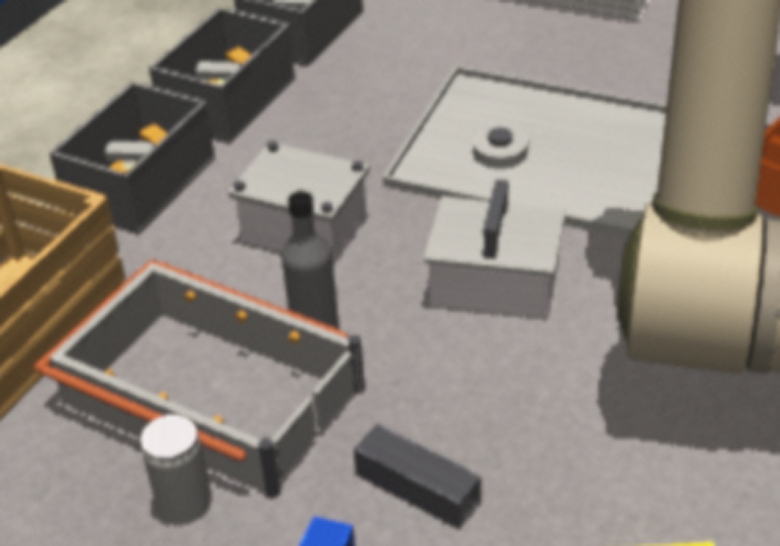

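Side crop confirms: lane behind the leaves, can and bottle beside its walls, and the tube free in front. The tray lies behind the housing with the pulley near its middle. Layout (world):
- Cover at (0.448, -0.011), yaw 15°.
- Tray at (0.486, -0.240), yaw 4.6°.
- Bay at (0.510, 0.2455), yaw -3.3°.

I'll turn the tool, then go over the handle.

```bash
cat > go.py <<'E'
import sys, numpy as np
from h import observe
# prints the tool-z turn and then the tool-axis shift (after the turn) to reach x y z yaw(deg of tool y)
def go(x,y,z,yaw):
    s=observe(); R=np.array(s['tool_rot']); a=np.degrees(np.arctan2(R[1,1],R[0,1]))
    t=np.radians((yaw-a+90)%180-90); f=np.radians(a)+t
    d=np.array([x,y,z])-s['position']
    X=np.array([-np.sin(f),np.cos(f)]);Y=np.array([np.cos(f),np.sin(f)])
    print('turn z',round(-t,3),'shift',round(X@d[:2],4),round(Y@d[:2],4),round(-d[2],4),'| t',round(s['time_s'],2),'F',np.round(s['ft_force'],1),'grip',round(s['grip_width'],4),round(s['gripper_force'],1),'pos',np.round(s['position'],4),'yaw',round(a,1),'tiltz',np.round(R[:2,2],4))
if __name__=='__main__': go(*map(float,sys.argv[1:5]))
E
python3 -m jog '[[0,0,-0.173,0,0,0,100],[0,0,-0.173,0,0,0,100],[0,0,-0.173,0,0,0,100],[0,0,-0.173,0,0,0,100],[0,0,-0.173,0,0,0,100],[0,0,-0.173,0,0,0,100],[0,0,-0.173,0,0,0,100],[0,0,-0.173,0,0,0,100]]'
python3 -m jog '[[0,0,0,0.046,0.0362,0,100],[0,0,0,0.046,0.0362,0,100],[0,0,0,0.046,0.0362,0,100],[0,0,0,0.046,0.0362,0,100],[0,0,0,0.046,0.0362,0,100],[0,0,0,0.046,0.0362,0,100],[0,0,0,0.046,0.0362,0,100],[0,0,0,0.046,0.0362,0,100],[0,0,0,0.046,0.0362,0,100],[0,0,0,0,0,0,100]]'
python3 go.py 0.448 -0.011 0.079 15
```

```text
time_s: 1.25
position: [0.2386, -0.4954, 0.1973]
tool_rot: [[-0.264, 0.964, -0.0], [0.964, 0.264, 0.0], [0.0, 0.0, -1.0]]
ft_force: [-0.1, 0.6, -0.5]
grip_width: 0.0852
gripper_force: 0.0
time_s: 2.5
position: [0.4466, -0.0081, 0.1973]
tool_rot: [[-0.265, 0.964, 0.0], [0.964, 0.265, 0.0], [0.0, 0.0, -1.0]]
ft_force: [0.4, -1.0, 0.9]
grip_width: 0.0857
gripper_force: 0.0
turn z 0.006 shift -0.0032 0.0006 0.1183 | t 2.5 F [ 0.4 -1.   0.9] grip 0.0857 0.0 pos [ 0.4466 -0.0081  0.1973] yaw 15.4 tiltz [0.0001 0.0005]
```

```bash
python3 -m jog '[[0,0,0,-0.0032,0,0.04,100],[0,0,0,0,0,0.04,100],[0,0,0,0,0,0.025,100],[0,0,0,0,0,0.0133,100],[0,0,0,0,0,0,0],[0,0,0,0,0,0,0],[0,0,0,0,0,0,0],[0,0,0,0,0,0,0],[0,0,0,0,0,0,0],[0,0,0,0,0,0,0]]' 50
python3 - <<'E'
from h import *
d=optics.get_image('top'); im=d['pixels'][:,:,::-1].copy()
cv2.imwrite('pics/top2.png',cv2.resize(im[100:300,110:430],None,fx=2.5,fy=2.5,interpolation=cv2.INTER_CUBIC))
E
```

```text
time_s: 3.75
position: [0.4469, -0.0143, 0.0792]
tool_rot: [[-0.259, 0.966, 0.0], [0.966, 0.259, -0.0], [-0.0, 0.0, -1.0]]
ft_force: [-0.8, -1.1, 0.3]
grip_width: -0.0001
gripper_force: 0.0
```

View pics/top2.png

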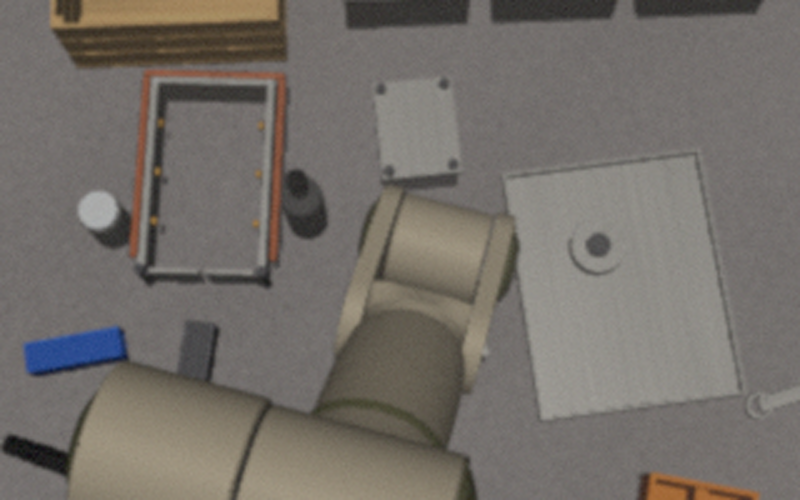

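The tray is now fully visible (corners about (503,178), (697,152), (742,393), (543,419)), but the wrist hides the housing. The fingers closed on nothing, so I'll check from the side.

```bash
python3 - <<'E'
from h import *
d=optics.get_image('side'); im=d['pixels'][:,:,::-1].copy()
cv2.imwrite('pics/side2.png',cv2.resize(im[130:290,180:400],None,fx=3.5,fy=3.5,interpolation=cv2.INTER_CUBIC))
p=pix(d,observe()['position']);print((p-[180,130])*3.5)
d=optics.get_image('top')
for n,x,y in(('TL',503,178),('TR',697,152),('BR',742,393),('BL',543,419)): print(n,plane(d,110+x/2.5,100+y/2.5,.014).round(4))
E
```

```text
[392.79923984 261.18979878]
TL [ 0.6222 -0.1073]
TR [ 0.6457 -0.3422]
BR [ 0.3528 -0.3682]
BL [ 0.3316 -0.1373]
```

View pics/side2.png

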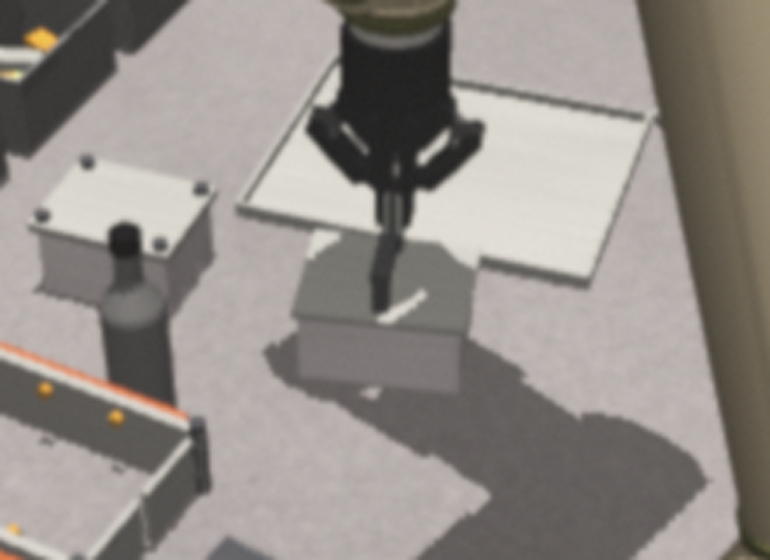

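```bash
python3 - <<'E'
from h import *
d=optics.get_image('side')
f=lambda P:((pix(d,P)-[180,130])*3.5).round(0)
a=np.radians(15);c=np.array([.448,-.011]);ex=np.array([np.cos(a),np.sin(a)]);ey=np.array([-np.sin(a),np.cos(a)])
for n,u,v,z in(('near end',0,.04,.104),('mid',0,0,.104),('far end',0,-.04,.104),('plate ++',.064,.049,.066),('plate -+',-.064,.049,.066),('plate --',-.064,-.049,.066),('plate +-',.064,-.049,.066)):
    print(n,f([*(c+u*ex+v*ey),z]))
print('base++',f([*(c+.06*ex+.045*ey),0]),f([*(c-.06*ex+.045*ey),0]))
p=observe()['position']
for z in(.08,.1,.12): print(z,f([p[0],p[1],z]), f([p[0],p[1]-.05,z]))
E
```

```text
near end [381. 272.]
mid [390. 237.]
far end [398. 204.]
plate ++ [292. 311.]
plate -+ [468. 330.]
plate -- [483. 244.]
plate +- [316. 228.]
base++ [301. 375.] [460. 392.]
0.08 [393. 260.] [419. 222.]
0.1 [393. 239.] [420. 201.]
0.12 [393. 218.] [420. 179.]
```

The side view agrees with the plate pose, but the fingertips look higher than the reported TCP (tip at about (395,225), TCP projects to (393,261)). I'll raise the tool for a clean look at the tips.

```bash
python3 -m jog '[[0,0,0,0,0,-0.04,0],[0,0,0,0,0,-0.04,0],[0,0,0,0,0,0,0]]'
python3 - <<'E'
from h import *
d=optics.get_image('side'); im=d['pixels'][:,:,::-1].copy()
p=observe()['position']; print(p,((pix(d,p)-[240,100])*4), pix(d,[.2386,-.4954,.1968]))
cv2.imwrite('pics/side3.png',cv2.resize(im[100:240,240:370],None,fx=4,fy=4,interpolation=cv2.INTER_CUBIC))
E
```

```text
time_s: 4.32
position: [0.4482, -0.0147, 0.1614]
tool_rot: [[-0.259, 0.966, 0.005], [0.966, 0.259, -0.002], [-0.003, 0.005, -1.0]]
ft_force: [0.5, -0.4, -1.4]
grip_width: -0.0001
gripper_force: 0.0
[ 0.4472495  -0.01441186  0.15973404] [209.18638957 317.85097036] [422.01833365  97.68664838]
```

View pics/side3.png

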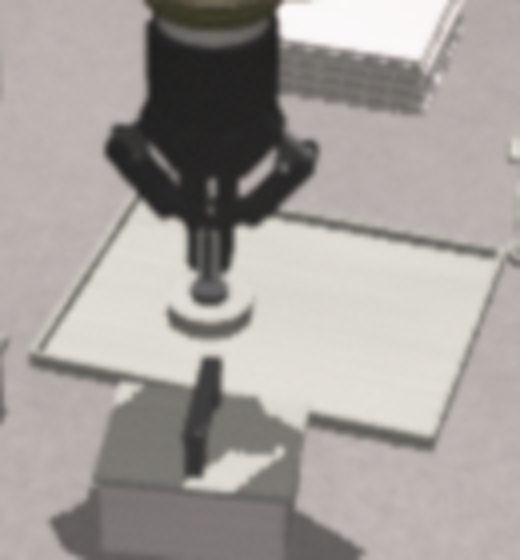

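The shut tips at crop (210,268) sit clearly above the projected TCP (209,318), with the column matching. I'll work out the offset along the tool axis and shift all heights by it.

```bash
python3 - <<'E'
from h import *
d=optics.get_image('side'); p=observe()['position']
for z in(.16,.18,.19,.2,.21): print(z,((pix(d,[p[0],p[1],z])-[240,100])*4).round(0))
c,r=ray(d,292.5,167); t=(p[1]-c[1])/r[1]; print(c+r*t)
# dark-tip row, column profile
g=cv2.cvtColor(d['pixels'],cv2.COLOR_RGB2GRAY); print([int(v) for v in g[155:180,292]]); print([int(v) for v in g[155:180,290]])
E
python3 -m jog '[[0,0,0,0,0,0,100],[0,0,0,0,0,0,100],[0,0,0,0,0,0,100],[0,0,0,0,0,0,100],[0,0,0,0,0,0,100]]'; python3 go.py 0.448 -0.011 0.05 15
```

```text
0.16 [210. 318.]
0.18 [210. 292.]
0.19 [210. 278.]
0.2 [210. 265.]
0.21 [211. 251.]
[ 0.44689769 -0.01428908  0.19763799]
[40, 41, 46, 58, 66, 65, 64, 64, 64, 64, 65, 65, 66, 67, 70, 75, 89, 100, 92, 75, 80, 143, 206, 219, 207]
[40, 41, 52, 72, 82, 84, 83, 84, 83, 84, 84, 85, 88, 93, 97, 95, 99, 102, 91, 73, 89, 156, 209, 218, 201]
time_s: 5.05
position: [0.4469, -0.0143, 0.1591]
tool_rot: [[-0.259, 0.966, -0.0], [0.966, 0.259, 0.0], [0.0, -0.0, -1.0]]
ft_force: [-0.5, 1.3, -0.4]
grip_width: 0.0856
gripper_force: 0.0
turn z 0.0 shift 0.0029 0.0019 0.1091 | t 5.05 F [-0.5  1.3 -0.4] grip 0.0856 0.0 pos [ 0.4469 -0.0143  0.1591] yaw 15.0 tiltz [-0.  0.]
```

```bash
python3 -m jog '[[0,0,0,0.0029,0.002,0.04,100],[0,0,0,0,0,0.03,100],[0,0,0,0,0,0.02,100],[0,0,0,0,0,0.01,100],[0,0,0,0,0,0.01,100],[0,0,0,0,0,0,100],[0,0,0,0,0,0,100]]'
python3 -m jog '[[0,0,0,0,0,0,0],[0,0,0,0,0,0,0],[0,0,0,0,0,0,0],[0,0,0,0,0,0,0],[0,0,0,0,0,0,0],[0,0,0,0,0,0,0]]' 50
```

```text
time_s: 5.92
position: [0.4484, -0.0111, 0.0496]
tool_rot: [[-0.259, 0.966, 0.001], [0.966, 0.259, -0.0], [-0.001, 0.001, -1.0]]
ft_force: [0.5, 0.1, 0.1]
grip_width: 0.0855
gripper_force: 0.0
time_s: 6.68
position: [0.4483, -0.0111, 0.0494]
tool_rot: [[-0.259, 0.966, 0.001], [0.966, 0.259, -0.0], [-0.0, 0.001, -1.0]]
ft_force: [0.9, 0.9, 5.7]
grip_width: 0.013
gripper_force: 49.4
```

```bash
python3 -m jog '[[0,0,0,0,0,-0.005,0],[0,0,0,0,0,-0.01,0],[0,0,0,0,0,-0.02,0],[0,0,0,0,0,-0.03,0],[0,0,0,0,0,-0.03,0],[0,0,0,0,0,-0.02,0],[0,0,0,0,0,0,0],[0,0,0,0,0,0,0]]'
python3 go.py 0.418 -0.243 0.18 4.6
python3 - <<'E'
from h import *
d=optics.get_image('side'); im=d['pixels'][:,:,::-1].copy()
p=observe()['position']; print(((pix(d,p)-[200,90])*3.5))
cv2.imwrite('pics/side4.png',cv2.resize(im[90:260,200:400],None,fx=3.5,fy=3.5,interpolation=cv2.INTER_CUBIC))
E
```

```text
time_s: 7.68
position: [0.4475, -0.0109, 0.1634]
tool_rot: [[-0.259, 0.966, -0.002], [0.966, 0.259, 0.0], [0.001, -0.001, -1.0]]
ft_force: [0.7, 0.7, -1.8]
grip_width: 0.0129
gripper_force: 49.0
turn z 0.182 shift -0.229 -0.048 -0.0166 | t 7.67 F [ 0.7  0.7 -1.8] grip 0.0129 49.0 pos [ 0.4475 -0.0109  0.1634] yaw 15.0 tiltz [-0.0015  0.0004]
[320.8068263  311.83619417]
```

View pics/side4.png

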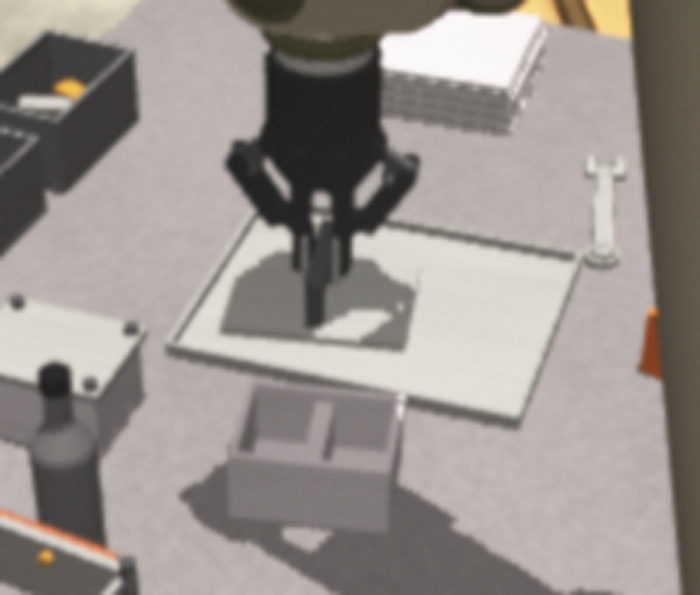

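The cover hangs level in the gripper, and the open housing at about (318,455) shows its web. Carrying the cover to the tray.

```bash
python3 -m jog '[[0,0,0.166,0,0,0,0],[0,0,0,-0.02,-0.0045,0,0],[0,0,0,-0.0385,-0.0086,0,0],[0,0,0,-0.0385,-0.0086,0,0],[0,0,0,-0.0385,-0.0086,0,0],[0,0,0,-0.0385,-0.0086,0,0],[0,0,0,-0.0385,-0.0086,0,0],[0,0,0,-0.018,-0.0043,0,0],[0,0,0,0,0,0.04,0],[0,0,0,0,0,0,0]]'; python3 go.py 0.418 -0.2455 0 5.5
```

```text
time_s: 8.98
position: [0.4173, -0.2438, 0.1219]
tool_rot: [[-0.096, 0.995, -0.005], [0.995, 0.096, 0.005], [0.005, -0.004, -1.0]]
ft_force: [0.2, -0.8, -2.1]
grip_width: 0.0127
gripper_force: 49.3
turn z 0.0 shift -0.0017 0.0005 0.1219 | t 8.97 F [ 0.2 -0.8 -2.1] grip 0.0127 49.3 pos [ 0.4173 -0.2438  0.1219] yaw 5.5 tiltz [-0.0048  0.0049]
```

```bash
python3 -m jog '[[0,0,0,-0.0015,0,0.03,0],[0,0,0,0,0,0.03,0],[0,0,0,0,0,0.03,0],[0,0,0,0,0,0.015,0],[0,0,0,0,0,0.006,0],[0,0,0,0,0,0,0],[0,0,0,0,0,0,0]]'; python3 -m jog '[[0,0,0,0,0,0.004,0],[0,0,0,0,0,0.004,0],[0,0,0,0,0,0.002,0],[0,0,0,0,0,0,0]]'
```

```text
time_s: 9.85
position: [0.4192, -0.2472, 0.014]
tool_rot: [[-0.096, 0.995, 0.001], [0.995, 0.096, -0.001], [-0.001, 0.001, -1.0]]
ft_force: [-0.3, -0.1, -3.0]
grip_width: 0.0129
gripper_force: 49.2
time_s: 10.35
position: [0.4187, -0.2469, 0.0029]
tool_rot: [[-0.096, 0.995, -0.0], [0.995, 0.096, 0.0], [0.0, -0.0, -1.0]]
ft_force: [0.4, 0.2, -1.5]
grip_width: 0.013
gripper_force: 49.3
```

```bash
python3 -m jog '[[0,0,0,0,0,0.002,0],[0,0,0,0,0,0.002,0],[0,0,0,0,0,0,0]]'; python3 -m jog '[[0,0,0,0,0,0.001,0],[0,0,0,0,0,0.001,0],[0,0,0,0,0,0,0]]'
```

```text
time_s: 10.72
position: [0.4187, -0.2469, -0.001]
tool_rot: [[-0.096, 0.995, -0.0], [0.995, 0.096, 0.0], [0.0, -0.0, -1.0]]
ft_force: [0.5, 0.8, -2.4]
grip_width: 0.0128
gripper_force: 49.3
time_s: 11.1
position: [0.4189, -0.247, -0.0016]
tool_rot: [[-0.096, 0.995, 0.001], [0.995, 0.096, -0.001], [-0.001, 0.001, -1.0]]
ft_force: [-2.7, 2.6, 14.4]
grip_width: 0.0129
gripper_force: 51.4
```

Contact at the predicted height. Release, rise, turn towards the tube.

```bash
python3 -m jog '[[0,0,0,0,0,0,60],[0,0,0,0,0,0,60],[0,0,0,0,0,0,60],[0,0,0,0,0,-0.02,100],[0,0,0,0,0,-0.05,100],[0,0,0,0,0,-0.05,100],[0,0,0,0,0,-0.03,100]]'; python3 -m jog '[[0,0,-0.164,0,0,0,100],[0,0,-0.164,0,0,0,100],[0,0,-0.164,0,0,0,100],[0,0,-0.164,0,0,0,100],[0,0,-0.164,0,0,0,100],[0,0,-0.164,0,0,0,100],[0,0,-0.164,0,0,0,100],[0,0,-0.164,0,0,0,100]]'; python3 go.py 0.4005 0.2568 0.1 80.6
```

```text
time_s: 11.98
position: [0.4191, -0.2472, 0.1494]
tool_rot: [[-0.096, 0.995, 0.002], [0.995, 0.096, -0.002], [-0.002, 0.002, -1.0]]
ft_force: [-0.5, 0.4, 0.3]
grip_width: 0.085
gripper_force: 0.0
time_s: 12.98
position: [0.4187, -0.2469, 0.147]
tool_rot: [[-0.988, 0.157, -0.0], [0.157, 0.988, 0.0], [0.0, 0.0, -1.0]]
ft_force: [-0.2, -0.2, -0.5]
grip_width: 0.0854
gripper_force: 0.0
turn z 0.007 shift 0.1002 0.4939 0.047 | t 12.97 F [-0.2 -0.2 -0.5] grip 0.0854 0.0 pos [ 0.4187 -0.2469  0.147 ] yaw 81.0 tiltz [-0.0003  0.0003]
```

```bash
python3 -m jog '[[0,0,0.007,0.0111,0.0549,0,100],[0,0,0,0.0111,0.0549,0,100],[0,0,0,0.0111,0.0549,0,100],[0,0,0,0.0111,0.0549,0,100],[0,0,0,0.0111,0.0549,0,100],[0,0,0,0.0111,0.0549,0,100],[0,0,0,0.0111,0.0549,0,100],[0,0,0,0.0111,0.0549,0,100],[0,0,0,0.0111,0.0549,0,100],[0,0,0,0,0,0,100]]' >/dev/null; python3 go.py 0.4005 0.2568 -0.017 80.6
python3 - <<'E'
from h import *
for n in('top','side'):
    d=optics.get_image(n); im=d['pixels'][:,:,::-1].copy()
    g=cv2.cvtColor(im,cv2.COLOR_BGR2GRAY); hsv=cv2.cvtColor(im,cv2.COLOR_BGR2HSV)
    if n=='top':
        for t in(115,125):
            try: print('cover',rect(d,(g>t).astype(np.uint8)*255,.015,(320,190,420,290)))
            except Exception as e: print(e)
    cv2.imwrite(f'pics/{n}5.png',im)
a,b=cv2.imread('pics/top5.png'),cv2.imread('pics/side5.png')
c=np.vstack([cv2.resize(a[140:290,110:430],(640,300)),cv2.resize(b[130:280,140:460],(640,300))]); cv2.imwrite('pics/both5.png',c)
E
```

```text
turn z -0.001 shift 0.0016 -0.0033 0.1638 | t 14.22 F [-0.2 -0.1 -0.2] grip 0.085 0.0 pos [0.4026 0.2598 0.1468] yaw 80.6 tiltz [-0.0003  0.0004]
cover (0.42629653930664063, -0.2626466674804688, 276.99322509765625, 278.2998962402344, 0.9627291560173035, 5927.5)
cover (0.4569368896484375, -0.23824156188964843, 230.24594116210938, 230.987060546875, 5.262226104736328, 5561.5)
```

View pics/both5.png

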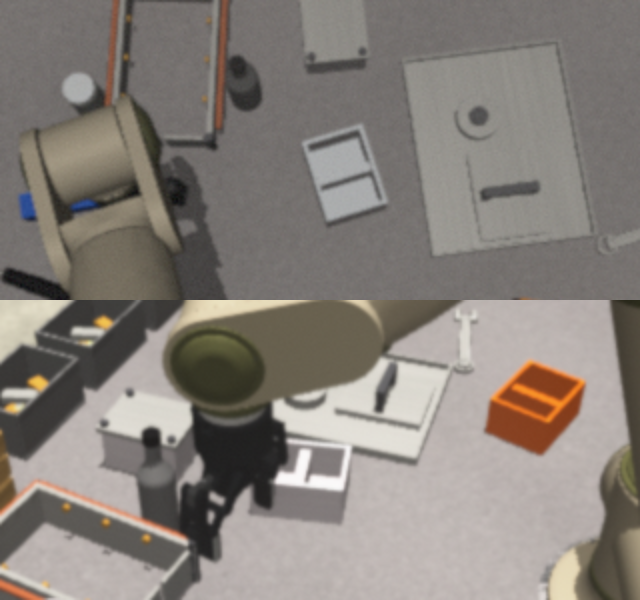

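Top half: the cover lies flat in the tray (handle at (511,189)), clear of the pulley (478,116), and the housing is open at (345,175). The tube is hidden under the wrist, so I'll descend on its measured place.

```bash
python3 -m jog '[[0,0,0,0.0016,-0.0033,0.05,100],[0,0,0,0,0,0.05,100],[0,0,0,0,0,0.03,100],[0,0,0,0,0,0.015,100],[0,0,0,0,0,0.01,100],[0,0,0,0,0,0.005,100],[0,0,0,0,0,0,100]]'; python3 -m jog '[[0,0,0,0,0,0,0],[0,0,0,0,0,0,0],[0,0,0,0,0,0,0],[0,0,0,0,0,0,0],[0,0,0,0,0,0,0],[0,0,0,0,0,0,0]]' 50
```

```text
time_s: 15.2
position: [0.4015, 0.2537, -0.0127]
tool_rot: [[-0.986, 0.169, 0.0], [0.169, 0.986, 0.0], [-0.0, 0.0, -1.0]]
ft_force: [-0.0, -0.6, -0.5]
grip_width: 0.0852
gripper_force: 0.0
time_s: 15.95
position: [0.4017, 0.2543, -0.0122]
tool_rot: [[-0.986, 0.169, 0.001], [0.169, 0.986, 0.001], [-0.001, 0.001, -1.0]]
ft_force: [-0.8, 1.0, 5.9]
grip_width: 0.0339
gripper_force: 50.4
```

```bash
python3 -m jog '[[0,0,0,0,0,-0.02,0],[0,0,0,0,0,-0.05,0],[0,0,0,0,0,-0.05,0],[0,0,0,0,0,-0.04,0],[0,0,-0.13,0,0,0,0],[0,0,-0.13,0,0,0,0],[0,0,0,0,0,0,0]]'; python3 go.py 0.5636 -0.2938 -0.008 95.5
```

```text
time_s: 16.82
position: [0.4008, 0.2538, 0.1468]
tool_rot: [[-0.996, -0.089, -0.001], [-0.089, 0.996, -0.0], [0.001, -0.0, -1.0]]
ft_force: [-0.1, -0.0, -3.8]
grip_width: 0.0338
gripper_force: 51.0
turn z -0.007 shift -0.1095 -0.5607 0.1548 | t 16.82 F [-0.1 -0.  -3.8] grip 0.0338 51.0 pos [0.4008 0.2538 0.1468] yaw 95.1 tiltz [-0.001  -0.0004]
```

```bash
python3 -m jog '[[0,0,-0.007,-0.011,-0.0561,0,0],[0,0,0,-0.011,-0.0561,0,0],[0,0,0,-0.011,-0.0561,0,0],[0,0,0,-0.011,-0.0561,0,0],[0,0,0,-0.011,-0.0561,0,0],[0,0,0,-0.011,-0.0561,0,0],[0,0,0,-0.011,-0.0561,0,0],[0,0,0,-0.011,-0.0561,0,0],[0,0,0,-0.011,-0.0561,0,0],[0,0,0,-0.011,-0.0561,0,0]]'>/dev/null; python3 -m jog '[[0,0,0,0,0,0.04,0],[0,0,0,0,0,0,0]]' >/dev/null; python3 go.py 0.5636 -0.2938 -0.008 95.5
```

```text
turn z -0.002 shift -0.0005 -0.0009 0.1116 | t 18.32 F [ 0.1  0.5 -2.5] grip 0.0333 51.3 pos [ 0.563  -0.2929  0.1036] yaw 95.4 tiltz [-0.0065  0.0051]
```

```bash
python3 -m jog '[[0,0,0,0,0,0.04,0],[0,0,0,0,0,0.035,0],[0,0,0,0,0,0.02,0],[0,0,0,0,0,0.008,0],[0,0,0,0,0,0.003,0],[0,0,0,0,0,0,0]]'; python3 -m jog '[[0,0,0,0,0,0.002,0],[0,0,0,0,0,0.002,0],[0,0,0,0,0,0,0]]'
```

```text
time_s: 19.08
position: [0.5653, -0.294, 0.0022]
tool_rot: [[-0.995, -0.097, 0.001], [-0.097, 0.995, -0.001], [-0.001, -0.001, -1.0]]
ft_force: [-0.3, 0.4, -3.0]
grip_width: 0.0335
gripper_force: 51.3
time_s: 19.45
position: [0.5647, -0.2938, -0.0029]
tool_rot: [[-0.995, -0.097, -0.0], [-0.097, 0.995, 0.0], [0.0, 0.0, -1.0]]
ft_force: [0.3, 0.4, -3.4]
grip_width: 0.0337
gripper_force: 51.3
```

```bash
python3 -m jog '[[0,0,0,0,0,0.002,0],[0,0,0,0,0,0.002,0],[0,0,0,0,0,0.0005,0],[0,0,0,0,0,0,0]]'
```

```text
time_s: 19.95
position: [0.5648, -0.2938, -0.0075]
tool_rot: [[-0.995, -0.097, -0.0], [-0.097, 0.995, 0.0], [0.0, 0.0, -1.0]]
ft_force: [-0.3, -0.1, -2.5]
grip_width: 0.0335
gripper_force: 51.3
```

```bash
python3 -m jog '[[0,0,0,0,0,0.001,0],[0,0,0,0,0,0,0],[0,0,0,0,0,0,65],[0,0,0,0,0,0,65],[0,0,0,0,0,0,65],[0,0,0,0,0,-0.03,65],[0,0,0,0,0,-0.06,50],[0,0,0,0,0,-0.06,50],[0,0,0,0,0,0,50]]'
python3 - <<'E'
from h import *
d=optics.get_image('top'); im=d['pixels'][:,:,::-1].copy(); g=cv2.cvtColor(im,cv2.COLOR_BGR2GRAY)
for t in (110,120,130,140): print('housing rim',t,rect(d,(g>t).astype(np.uint8)*255,.06,(252,192,308,258)))
cv2.imwrite('pics/top6.png',cv2.resize(im[120:290,140:440],None,fx=2.6,fy=2.6,interpolation=cv2.INTER_CUBIC))
E
python3 go.py 0.45 -0.011 0.12 15
```

```text
time_s: 21.08
position: [0.5666, -0.2951, 0.147]
tool_rot: [[-0.995, -0.097, 0.008], [-0.097, 0.995, -0.006], [-0.007, -0.007, -1.0]]
ft_force: [0.6, 0.8, 0.0]
grip_width: 0.0426
gripper_force: 0.0
housing rim 110 (0.47610385131835936, -0.005836158752441406, 157.83935546875, 145.55091857910156, 87.7747573852539, 1973.0)
housing rim 120 (0.5092400207519531, 0.0013772735595703124, 160.29283142089844, 126.9958267211914, 50.061859130859375, 1765.0)
housing rim 130 (0.5107871704101562, 0.001790496826171875, 158.31369018554688, 101.58773803710938, 51.68989944458008, 1401.5)
housing rim 140 (0.5100680541992187, 0.00263665771484375, 157.24221801757812, 60.48176956176758, 49.920711517333984, 800.0)
turn z 1.406 shift 0.3035 -0.0382 0.0237 | t 21.12 F [-0.1 -0.6 -0.9] grip 0.0424 0.0 pos [ 0.5655 -0.2942  0.1437] yaw 95.6 tiltz [ 0.0035 -0.0028]
```

View pics/top6.png

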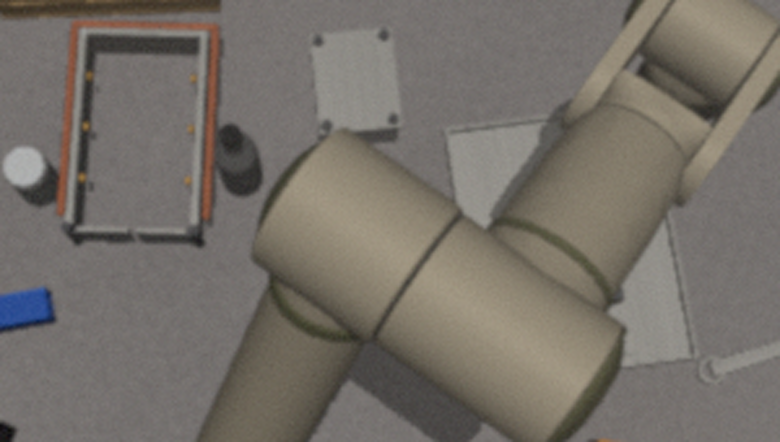

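Top view: the tube is gone from the lane front and the gate is at (70..195, 235); the arm hides the housing. I've used all ten picture views, so it's numbers only from here. I'll measure the open housing in the saved earlier frame.

```bash
python3 - <<'E'
from h import *
d=optics.get_image('top'); im=cv2.imread('pics/top5.png'); g=cv2.cvtColor(im,cv2.COLOR_BGR2GRAY)
for t in (115,125,135): print('housing rim',t,np.round(rect(d,(g>t).astype(np.uint8)*255,.06,(252,192,308,258)),4))
P=lambda n,x,y,z:print(n,plane(d,140+x/2.6,120+y/2.6,z).round(4))
P('postL',70,231,.066);P('postR',196,233,.066);P('mid',133,236,.058)
P('wL far in',88,40,.06);P('wL near in',75,222,.06);P('wR far in',203,40,.06);P('wR near in',192,222,.06)
# wall floor-inner edges are orange dots; check with lane_end foot
E
```

```text
housing rim 115 [ 4.584000e-01 -1.290000e-02  1.369135e+02  1.023913e+02  1.504470e+01
  1.393000e+03]
housing rim 125 [ 4.513000e-01 -1.180000e-02  1.223867e+02  9.229890e+01  1.530460e+01
  1.308000e+03]
housing rim 135 [ 4.508000e-01 -1.140000e-02  1.204673e+02  9.067720e+01  1.476590e+01
  1.260500e+03]
postL [0.5101 0.313 ]
postR [0.5025 0.1754]
mid [0.5037 0.2455]
wL far in [0.7338 0.2956]
wL near in [0.5215 0.3089]
wR far in [0.7287 0.1652]
wR near in [0.5165 0.1803]
```

```bash
python3 -m jog '[[0,0,0.1758,0,0,0,50],[0,0,0.1758,0,0,0,50],[0,0,0.1758,0,0,0,50],[0,0,0.1758,0,0,0,50],[0,0,0.1758,0,0,0,50],[0,0,0.1758,0,0,0,50],[0,0,0.1758,0,0,0,50],[0,0,0.1758,0,0,0,50]]' >/dev/null; python3 -m jog '[[0,0,0,0.05,-0.0063,0,50],[0,0,0,0.05,-0.0063,0,50],[0,0,0,0.05,-0.0063,0,50],[0,0,0,0.05,-0.0063,0,50],[0,0,0,0.05,-0.0063,0,50],[0,0,0,0.05,-0.0063,0,50],[0,0,0,0,0,0,50],[0,0,0,0,0,0,50]]' >/dev/null; python3 go.py 0.451 -0.0116 -0.010 15
```

```text
turn z -0.0 shift 0.0023 0.0009 0.1509 | t 23.18 F [ 0.4  0.1 -0.8] grip 0.0424 0.0 pos [ 0.4507 -0.0141  0.1409] yaw 15.0 tiltz [-0.0013  0.0002]
```

```bash
python3 -m jog '[[0,0,0,0.0023,0.0009,0.05,50],[0,0,0,0,0,0.03,50],[0,0,0,0,0,0.02,50],[0,0,0,0,0,0.015,50],[0,0,0,0,0,0.01,50],[0,0,0,0,0,0.01,50],[0,0,0,0,0,0.006,50],[0,0,0,0,0,0.005,50],[0,0,0,0,0,0,50]]'; python3 -m jog '[[0,0,0,0,0,0.004,50],[0,0,0,0,0,0,0],[0,0,0,0,0,0,0],[0,0,0,0,0,0,0],[0,0,0,0,0,0,0]]' 60
```

```text
time_s: 24.3
position: [0.451, -0.0113, -0.0045]
tool_rot: [[-0.259, 0.966, -0.0], [0.966, 0.259, 0.0], [0.0, -0.0, -1.0]]
ft_force: [0.2, 0.6, 0.3]
grip_width: 0.0424
gripper_force: 0.0
time_s: 24.92
position: [0.451, -0.0114, -0.0081]
tool_rot: [[-0.259, 0.966, 0.0], [0.966, 0.259, -0.0], [-0.0, 0.0, -1.0]]
ft_force: [-1.3, 0.7, 5.5]
grip_width: 0.0126
gripper_force: 60.2
```

```bash
python3 -m jog '[[0,0,0,0,0,-0.006,0],[0,0,0,0,0,0,0],[0,0,0.108,0,0,0,0],[0,0,0.108,0,0,0,0],[0,0,0.107,0,0,0,0],[0,0,0,0,0,0,0]]'; python3 go.py 0.400 0.252 -0.002 -3.5
```

```text
time_s: 25.68
position: [0.4508, -0.0113, -0.0027]
tool_rot: [[0.06, 0.998, -0.001], [0.998, -0.06, 0.0], [0.0, -0.001, -1.0]]
ft_force: [-0.4, 0.5, -5.5]
grip_width: 0.0129
gripper_force: 58.8
turn z 0.001 shift 0.2597 -0.0667 -0.0007 | t 25.68 F [-0.4  0.5 -5.5] grip 0.0129 58.8 pos [ 0.4508 -0.0113 -0.0027] yaw -3.5 tiltz [-0.0007  0.0002]
```

Holding the housing (5.5 N). Bring it in front of the gate, then check its pose in the picture numerically.

```bash
python3 -m jog '[[0,0,0,0.015,-0.0137,0,0],[0,0,0,0.035,-0.0135,0,0],[0,0,0,0.035,-0.0135,0,0],[0,0,0,0.035,-0.013,0,0],[0,0,0,0.035,-0.013,0,0],[0,0,0,0.035,0,0,0],[0,0,0,0.035,0,0,0],[0,0,0,0.0347,0,0,0],[0,0,0,0,0,0,0],[0,0,0,0,0,0,0]]' >/dev/null; python3 go.py 0.400 0.252 -0.008 -3.5
python3 - <<'E'
from h import *
d=optics.get_image('side'); im=d['pixels'][:,:,::-1].copy(); g=cv2.cvtColor(im,cv2.COLOR_BGR2GRAY)
# gate posts: dark uprights in the side picture, near the expected pixels
for n,P in(('postL',[.512,.307,.066]),('postR',[.504,.183,.066]),('postL0',[.512,.307,0]),('postR0',[.504,.183,0])):
    u,v=pix(d,P); print(n,u.round(1),v.round(1)); 
    if '0' not in n:
        for dv in(-4,-2,0,2,4,8): print(dv,[int(k) for k in g[int(v)+dv,int(u)-9:int(u)+10]])
E
```

```text
turn z 0.001 shift 0.0003 0.0008 0.0054 | t 26.93 F [-0.2 -0.1 -6. ] grip 0.0129 59.0 pos [ 0.3992  0.2518 -0.0026] yaw -3.4 tiltz [-0.0013 -0.0006]
postL 206.3 286.7
-4 [186, 184, 183, 182, 181, 180, 182, 180, 179, 178, 179, 180, 189, 200, 196, 163, 112, 87, 83]
-2 [181, 182, 185, 187, 185, 186, 185, 183, 181, 183, 188, 202, 204, 183, 132, 90, 80, 83, 83]
0 [184, 182, 182, 181, 181, 178, 182, 184, 189, 200, 207, 191, 150, 104, 85, 81, 83, 83, 82]
2 [210, 201, 185, 164, 144, 142, 155, 177, 199, 196, 163, 116, 89, 83, 83, 83, 83, 82, 83]
4 [208, 201, 162, 120, 104, 103, 107, 116, 128, 110, 90, 84, 83, 83, 84, 83, 82, 81, 83]
8 [91, 90, 80, 58, 50, 51, 51, 51, 57, 64, 73, 81, 82, 82, 82, 82, 82, 83, 85]
postR 236.5 251.3
-4 [184, 172, 160, 157, 169, 173, 172, 175, 178, 179, 179, 181, 182, 182, 179, 168, 136, 72, 36]
-2 [207, 211, 210, 204, 196, 182, 156, 136, 124, 121, 127, 147, 175, 180, 180, 176, 156, 82, 35]
0 [119, 140, 158, 176, 196, 204, 187, 122, 91, 91, 90, 114, 164, 180, 181, 176, 156, 89, 38]
2 [89, 90, 91, 94, 102, 115, 110, 74, 54, 57, 64, 87, 140, 158, 154, 150, 136, 85, 42]
4 [88, 91, 90, 93, 103, 133, 152, 122, 75, 63, 69, 76, 97, 80, 53, 51, 52, 47, 36]
8 [94, 115, 158, 192, 187, 150, 103, 75, 57, 52, 59, 61, 52, 48, 50, 50, 48, 39, 33]
postL0 209.3 306.2
postR0 238.2 270.6
```

```bash
python3 -m jog '[[0,0,0,0,0,0.005,0],[0,0,0,0,0.015,0,0],[0,0,0,0,0.015,0,0],[0,0,0,0,0.015,0,0],[0,0,0,0,0.015,0,0],[0,0,0,0,0.015,0,0],[0,0,0,0,0.015,0,0],[0,0,0,0,0,0,0]]'; python3 go.py 0.6527 0.2364 -0.008 -3.5; python3 -m jog '[[0,0,0,0,0.015,0,0],[0,0,0,0,0.015,0,0],[0,0,0,0,0.015,0,0],[0,0,0,0,0,0,0]]';python3 go.py 0.6527 0.2364 -0.008 -3.5
```

```text
time_s: 27.98
position: [0.4917, 0.2462, -0.0075]
tool_rot: [[0.062, 0.998, 0.002], [0.998, -0.062, 0.0], [0.0, 0.002, -1.0]]
ft_force: [0.7, -0.0, -6.8]
grip_width: 0.0127
gripper_force: 59.4
turn z -0.001 shift 0.0 0.1613 0.0005 | t 27.98 F [ 0.7 -0.  -6.8] grip 0.0127 59.4 pos [ 0.4917  0.2462 -0.0075] yaw -3.6 tiltz [0.0015 0.0002]
time_s: 28.48
position: [0.5359, 0.2435, -0.0074]
tool_rot: [[0.062, 0.998, 0.001], [0.998, -0.062, 0.0], [0.0, 0.001, -1.0]]
ft_force: [0.7, 0.6, -6.4]
grip_width: 0.0129
gripper_force: 59.6
turn z -0.001 shift 0.0001 0.117 0.0006 | t 28.48 F [ 0.7  0.6 -6.4] grip 0.0129 59.6 pos [ 0.5359  0.2435 -0.0074] yaw -3.5 tiltz [0.0014 0.0001]
```

```bash
python3 -m jog '[[0,0,0,0,0.0146,0,0],[0,0,0,0,0.0146,0,0],[0,0,0,0,0.0146,0,0],[0,0,0,0,0.0146,0,0],[0,0,0,0,0.0146,0,0],[0,0,0,0,0.0146,0,0],[0,0,0,0,0.0146,0,0],[0,0,0,0,0.0146,0,0],[0,0,0,0,0,0.001,0],[0,0,0,0,0,0,0]]';python3 go.py 0.6527 0.2364 -0.008 -3.5
```

```text
time_s: 29.72
position: [0.6512, 0.2366, -0.0081]
tool_rot: [[0.061, 0.998, 0.0], [0.998, -0.061, 0.0], [0.0, 0.0, -1.0]]
ft_force: [1.8, -0.8, -4.5]
grip_width: 0.0131
gripper_force: 60.2
turn z -0.0 shift -0.0001 0.0015 -0.0001 | t 29.73 F [ 1.8 -0.8 -4.5] grip 0.0131 60.2 pos [ 0.6512  0.2366 -0.0081] yaw -3.5 tiltz [0.0004 0.    ]
```

Release with a partial opening (web in the middle, end walls clear), rise straight up and back away to one side, then check numerically.

```bash
python3 -m jog '[[0,0,0,0,0,0.0008,0],[0,0,0,0,0,0,50],[0,0,0,0,0,0,50],[0,0,0,0,0,0,50],[0,0,0,0,0,0,50],[0,0,0,0,0,-0.02,50],[0,0,0,0,0,-0.04,50],[0,0,0,0,0,-0.06,50],[0,0,0,0,0,-0.06,50],[0,0,0,0,0,-0.04,50]]'; python3 -m jog '[[0,0,0,0,-0.05,0,50],[0,0,0,0,-0.06,0,50],[0,0,0,0,-0.06,0,50],[0,0,0,-0.06,0,0,50],[0,0,0,-0.06,0,0,50],[0,0,0,-0.06,0,0,50],[0,0,0,-0.06,0,0,50],[0,0,0,0,0,0,50]]'
python3 - <<'E'
from h import *
d=optics.get_image('top'); im=d['pixels'][:,:,::-1].copy(); g=cv2.cvtColor(im,cv2.COLOR_BGR2GRAY)
cv2.imwrite('pics/end_top.png',im)
o=np.array([.508,.2453]);a=np.radians(-3.5);ex=np.array([np.cos(a),np.sin(a)]);ey=np.array([-np.sin(a),np.cos(a)])
# brightness map of lane at z=.06 (bay frame): rows x, cols y, 10 mm steps
def val(x,y,z):
    u,v=pix(d,[*(o+x*ex+y*ey),z]); return int(g[int(round(v)),int(round(u))])
print('z .06 rim map y=70..-70')
for x in np.arange(.22,-.04,-.01): print(f'{x:.2f}',[val(x,y,.06) for y in np.arange(.07,-.071,-.01)])
# tube dark blob on tray
try: print('tube',np.round(rect(d,(g<75).astype(np.uint8)*255,.039,(355,165,420,215)),4))
except Exception as e: print(e)
E
```

```text
time_s: 30.98
position: [0.6519, 0.2366, 0.2143]
tool_rot: [[0.061, 0.998, 0.004], [0.998, -0.061, 0.001], [0.001, 0.004, -1.0]]
ft_force: [0.1, 0.5, 0.2]
grip_width: 0.0424
gripper_force: 0.0
time_s: 31.98
position: [0.4672, 0.0041, 0.2109]
tool_rot: [[0.067, 0.998, 0.0], [0.998, -0.067, -0.0], [-0.0, 0.0, -1.0]]
ft_force: [0.5, 0.1, -0.6]
grip_width: 0.0429
gripper_force: 0.0
z .06 rim map y=70..-70
0.22 [118, 59, 56, 62, 61, 57, 61, 58, 60, 57, 63, 62, 58, 88, 107]
0.21 [106, 47, 65, 60, 81, 86, 78, 79, 69, 71, 73, 70, 68, 100, 102]
0.20 [132, 53, 113, 162, 156, 155, 154, 154, 157, 157, 159, 156, 114, 117, 98]
0.19 [130, 47, 111, 149, 67, 67, 66, 71, 67, 68, 68, 119, 98, 117, 98]
0.18 [119, 94, 112, 139, 59, 78, 80, 77, 74, 114, 110, 146, 77, 107, 88]
0.17 [110, 48, 103, 127, 93, 170, 168, 165, 170, 168, 170, 173, 74, 102, 115]
0.16 [132, 51, 108, 121, 92, 170, 170, 169, 171, 171, 171, 168, 70, 110, 109]
0.15 [130, 58, 111, 158, 120, 168, 168, 167, 169, 168, 171, 167, 68, 126, 101]
0.14 [120, 50, 112, 144, 172, 170, 171, 171, 169, 170, 167, 167, 61, 113, 95]
0.13 [111, 50, 112, 14
[... 640 characters left out ...]
2, 111, 107, 109]
0.04 [103, 48, 113, 114, 111, 114, 112, 111, 112, 109, 112, 114, 115, 126, 102]
0.03 [137, 50, 113, 110, 116, 109, 109, 113, 111, 108, 117, 113, 111, 126, 103]
0.02 [127, 57, 111, 110, 113, 108, 112, 109, 109, 111, 111, 112, 110, 115, 96]
0.01 [106, 47, 113, 111, 117, 114, 112, 110, 109, 108, 114, 112, 109, 108, 77]
-0.00 [50, 76, 81, 83, 87, 87, 96, 100, 102, 113, 113, 115, 80, 73, 50]
-0.01 [105, 42, 76, 75, 75, 62, 60, 89, 96, 79, 78, 77, 79, 72, 45]
-0.02 [111, 112, 109, 109, 114, 112, 107, 110, 109, 105, 109, 111, 110, 111, 115]
-0.03 [110, 115, 111, 114, 109, 112, 109, 110, 110, 107, 109, 109, 108, 109, 108]
tube [  0.5542  -0.2749 110.0722  34.2911  22.822   62.    ]
```

Housing sits centred at about 0.143 m and the leaves are shut. Check the tube and cover on the tray more carefully.

```bash
python3 - <<'E'
from h import *
d=optics.get_image('top'); im=d['pixels'][:,:,::-1].copy(); g=cv2.cvtColor(im,cv2.COLOR_BGR2GRAY)
o=np.array([.488,-.2388]);a=np.radians(5.5);ex=np.array([np.cos(a),np.sin(a)]);ey=np.array([-np.sin(a),np.cos(a)])
for x in np.arange(.15,-.151,-.01): print(f'{x:.2f}',*[f'{int(g[tuple(np.round(pix(d,[*(o+x*ex+y*ey),.03])).astype(int)[::-1])]):3d}' for y in np.arange(.12,-.125,-.01)])
for t in(75,85,95): 
    m=cv2.morphologyEx((g<t).astype(np.uint8)*255,cv2.MORPH_OPEN,np.ones((4,4)))
    try:
        r=rect(d,m,.039,(355,160,420,225)); q=np.array(r[:2])-o; print('tube',t,np.round(r,3),'local',(q@ex).round(3),(q@ey).round(3))
    except Exception as e: print(e)
E
```

```text
0.15  74 121 127 119 122 114 122 117 118 121 121 125 120 119 119 124 116 119 121 120 119 118 118 115 120
0.14  78 123 138 108 131 110 127 135 120 133 119 124 109 125 130 117 130 109 128  98 124 129 112 105 116
0.13 126 140 142 143 139 137 141 142 137 137 140 138 139 140 138 139 139 127 109  96 120 136 133 103 113
0.12 112 143 145 139 142 145 142 139 144 142 140 138 138 136 136 142  68  79  77  80 104 135 137 102 119
0.11 129 144 143 142 139 140 145 141 140 144 138 141 142 141 142 144  79  79  83  78 109 135 136 104 119
0.10 119 143 144 143 138 141 141 142 142 141 142 138 140 138 136 143  62  80  79  82  91 138 138 100 114
0.09 130 145 140 140 140 143 147 139 143 141 140 139 141 140 135 139  95  82  77  74 105 139 137 105 115
0.08 116 145 145 141 144 142 141 142 138 142 137 139 136 144 141 140  66  80  81  78  89 135 137 115 112
0.07 127 144 144 141 142 143 144 145 144 143 142 139 138 143 136 142  59  83  82  76 101 137 139 106 116
0.06 104 144 145 145 141 144 146 139 140 109  99 128 141 140 137 139  68  83  80  82 109 138 139 107 113
0.05 123 146 146 143 144 146 137 143 138  82  82  
[... 1719 characters left out ...]
139 140 141 144 140 106 114
-0.12 136 152 151 151 153 148 151 123 148 144 141 144 145 139 142 140 141 142 141 141 141 143 140 103 113
-0.13 143 152 148 152 147 150 152 132 144 146 141 145 146 142 140 142 145 139 140 139 141 144 142 105 114
-0.14 135 148 149 151 149 152 150 146 143 142 139 140 141 141 137 135 143 141 141 140 139 141 140 100 116
-0.15 109 101 110 105 111 110 109 105 105 105 106 104 102 113 103 111  97 108  98 108 103 105 108 105 110
max() iterable argument is empty
tube 85 [ 5.57000e-01 -2.91000e-01  1.10606e+02  3.82600e+01  5.38700e+00
  4.16000e+02] local 0.064 -0.058
tube 95 [ 5.58000e-01 -2.91000e-01  1.13645e+02  4.05310e+01  5.53400e+00
  4.64000e+02] local 0.065 -0.059
```

Tube, cover, housing and gate are all where they should be.

```bash
python3 -c "
from rig import job; print(job.close_job())"
```

```text
the job is handed in; nothing more can be done
None
```

The job is handed in (no verdict came back). By my last measurements the cover and tube lie flat on the tray, the housing is centred in the bay about 143 mm past the entrance, both leaves are shut and the gripper is clear.

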